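# Press the frit home in the column with the packing rod

## Robot

A 7-joint arm with a two-finger parallel gripper is mounted at the origin on the work surface. World frame = base frame: x ahead of the robot, y to its left, z up, the work surface at z = 0. Lengths are in m, angles in rad, forces in N, time in s.
With the tool pointing down it reaches from about 0.4 to 0.85 m from the base axis. Payload 6.9 kg.
Tool frame: the origin (TCP) lies on the front face of the gripper's body, between the roots of the fingers; the fingertips stand 73 mm ahead of it and the grasp point (between the pads) lies 54 mm ahead of it; z points along the fingers, x is the direction in which the jaws open and shut, and the axes are right-handed (so a half turn about z gives the same grasp; the last joint's range is limited). The gripper opens to 85 mm and grips with 20 to 120 N. Pads are 22 mm wide; open, the fingers measure 114 mm over their backs; the gripper's body (76 mm by 85 mm) begins 54 mm behind the grasp point. The pads swing forward as they close: fully open they stand 13 mm farther back than shut.
Start: joints at [1.228, 0.507, -0.238, 1.5, 0.126, 1.149, -0.155], TCP at [0.271, -0.563, 0.304] pointing down, gripper open.
Joint ranges: [-3.08, 3.08], [-0.24, 2.05], [-1.43, 1.35], [0, 2.5], [-1.52, 4.66], [0.17, 1.96], [-2.89, 2.89]. Speed limits (rad/s): [2.39, 2.39, 3.14, 3.14, 3.14, 3.14, 3.14].

## Interface

Orientations are given as a rotation vector (axis times angle).
In Python, from plant import observe, imaging, arm gives the robot as it stands.
- The arm moves only by the tool arm_command, never from a script. Its argument "moves" is a list that holds one entry, the list of rows, each a list of 7 numbers: the closure, from 0 (fully open) to 1 (shut), then the shift along the world's x, y, z in m, then the turn, a rotation vector about the world's x, y, z in degrees. A call has exactly 10 rows; each row shifts and turns the commanded pose from where the row before left it; what a row does not reach is not made up. A row lasts 1/10 s, in which the tool goes at most 50 mm and 8.59 degrees, less where a joint would pass 70% of its speed; a pose out of reach is approached as far as the arm can. A call with a gripper value outside its range is refused whole. The fingers move at their own pace and stop on an object; "squeeze" is the grip in N (left out, the last holds). Time passes only in rows, so rows that do not move let the fingers close, or fill a call up. It gives the time, the measured TCP pose, the force and the opening at its end, in the units of the state.
- observe(): the state, without advancing time (a new reading comes with each control period).
- imaging.snapshot(name): name is "side" or "top" or "wrist"; returns a dict with "frame" (400x640x3 uint8, blue, green, red), "depth" (400x640 float32, m along the optical axis (not along the pixel's ray), 0 where there is no reading), "intrinsics" (3x3 intrinsics, pixels), "T" (4x4, takes a point from camera to world coordinates). Camera axes: x right, y down, z forward; pixel columns grow to the right and rows downward; lengths in m; the calibration is good to about 2 mm. A picture is of the moment at which its call begins.
- arm.finish_job(): hands the job in, once; it reports no verdict.
The state is a dict: "t": time; "q": joint angles; "dq": joint speeds; "joint_efforts": joint torques, N m; "ee_pos": TCP position; "tcp_rot": TCP orientation; "contact_force": force on the tool from outside, world axes, zero at the start; "ft_torque": the same for the moment, N m; "gripper_width": finger opening in m.
Only numpy, scipy, OpenCV 4.12 (cv2) and the standard library are available. Lean on these libraries where they do the work, as an engineer would, in place of code of your own. Each camera call takes 0.05 s, during which the arm holds its last target.

## Task

Lift the cover off the steel instrument box and set it down gently, right way up and flat, in the white tray. Then take the packing rod (the one with the square metal handle) out of the box and push it down into the narrow open column on the rack until the white frit inside sits fully at the bottom, and leave the rod standing in the column. Leave the other tools and everything else where they are.

Things in the scene. Friction and masses are not known exactly. Their poses are not given: they have to be found in the camera images.
- box: Opaque steel box, fixed, 170 (x) x 150 (y) x 100 mm high, walls and floor 6 mm. Origin: centre of underside, z up. Packing rod, spatula and probe stand upright, in any order, in three 10 mm holes at x = -45, 0, +45 mm of a white block 30 mm high; they rest on the box floor, handle sides parallel to the box's sides. Hidden until the cover is off.
- cover: Loose hollow steel cap, 0.2-0.33 kg, 170 x 150 x 45 mm high, on the box rim. Origin: centre of its lower edge (100 mm up at the start), z up. Corner lugs reach 6 mm lower, inside the box with 2 mm play; on a flat surface it stands on them. Lift it straight up 45 mm or more to clear the tools. Black bar on top: 60 mm along x, 12 mm thick (y), 45 to 79 mm above the origin.
- tray: Shallow white plastic tray fixed to the bench, outer 240 (x) x 220 (y) x 20 mm high, walls and floor 4 mm. Origin: centre of its underside; z up. It is empty; the cover goes here.
- rod: Packing rod, 28-46 g, 125 mm long, upright: round steel shank 95 mm long, 5 mm in diameter, 7 mm in its lowest 8 mm; above it a square aluminium handle 14 x 14 mm, 30 mm long (95 to 125 mm above the tip). Origin: centre of the flat lower tip; z along the rod to the handle. The other two tools are shorter, with a thin wooden or a small round black handle.
- column: Narrow open clear tube, fixed upright on a 50 mm square white foot on a grey rack plate, across the tray from the box. 20 mm outside, bore 10 mm, widening to 13 mm in the top 6 mm. Origin: centre of the foot's underside, 10 mm above the bench; mouth 95 mm above it; z up. Next to it, 70 mm apart in any order: a capped column (102 mm high) and a wider, shorter open vial (34 x 65 mm).
- mouth (a point): Centre of the open column's mouth, 95 mm above the column's origin and 105 mm above the bench; z up.
- frit (a joint): How far (m) the white frit, a 9 mm disc 5 mm thick in the column's bore, is pushed down: at 0 its top is 35 mm below the mouth; at 0.030 it sits on the stop at the bottom, top 65 mm below the mouth. Starts 0 to 8 mm down. It rubs with about 3 N, moves only when pushed (the rod's weight is not enough) and stays where left.
- spatula: Bystander tool in the box: shank 6 mm, flat wooden handle 20 x 8 x 22 mm, 107 mm long. Origin at its tip, z up.
- probe: Bystander tool in the box: shank 6 mm, round black handle 10 mm in diameter, 111 mm long. Origin at its tip, z up.
- dish: Bystander: clear flat dish, 90 mm in diameter, 15 mm high, beyond the tray. Origin: centre of its underside.
- marker: Bystander: black marker pen 14 mm thick, 130 mm long, lying on the bench at the robot's right; origin under its middle.
- tape: Bystander: roll of yellow tape, 64 mm in diameter, 19 mm high, at the robot's left.
- jar: Bystander: closed jar 60 mm in diameter, 85 mm high, beyond the tray.
There are look-alikes about, which are no part of the job. Leave any blue look-alike of the cover alone.

How it is judged:
By the outcome, as a careful person would: the job done as asked, in the order asked, and still so for the second after the job is handed in, with the robot touching nothing.
It also fails if it takes over 72 s, if anything falls off the work surface, if the arm or the gripper's body presses on something with over 40 N, if the wrist force passes 120 N, or if a joint passes its speed limit or range.

## Working session

There is one attempt and no reset: what is moved stays moved. The work goes in short steps, Python scripts to look and compute and a tool call to move; the robot and the scene stay as the last step left them, time stands still between calls to the robot, and variables do not carry over. Pictures are saved under pics/ and viewed, and the job is handed in when it is done.

Besides the shell and the picture viewer there is one more tool, called in YAML: its name, and indented under it one key for each argument. arm_command: Moves the arm, as the interface text tells. Its arguments: {"type":"object","properties":{"moves":{"type":"array"},"squeeze":{"type":"number"}},"required":["moves"]}

```bash
ls; mkdir -p pics; python3 - <<'E'
from plant import observe, imaging, arm
import cv2,numpy as np
for n in ["side","top","wrist"]:
    s=imaging.snapshot(n); cv2.imwrite(f"pics/{n}0.png",s["frame"]); np.savez(f"/tmp/{n}0.npz",**s)
    print(n,s["intrinsics"].tolist(),np.round(s["T"],3).tolist())
o=observe();print({k:np.round(v,3).tolist() for k,v in o.items()})
E
```

```text
pics
side [[445.42573058746717, 0.0, 315.29315826425733], [0.0, 445.42573058746717, 192.39392389458766], [0.0, 0.0, 1.0]] [[-0.946, -0.181, 0.27, 0.16], [-0.324, 0.462, -0.826, 1.211], [0.025, -0.868, -0.495, 0.824], [0.0, 0.0, 0.0, 1.0]]
top [[373.40185792283916, 0.0, 319.0269010363301], [0.0, 373.40185792283916, 201.78476217900135], [0.0, 0.0, 1.0]] [[0.005, -0.999, 0.049, 0.51], [-1.0, -0.005, 0.003, -0.016], [-0.003, -0.049, -0.999, 1.257], [0.0, 0.0, 0.0, 1.0]]
wrist [[289.446701328554, 0.0, 314.20073617163206], [0.0, 289.446701328554, 198.64820930570457], [0.0, 0.0, 1.0]] [[0.433, -0.858, -0.274, 0.34], [-0.901, -0.413, -0.13, -0.528], [-0.002, 0.304, -0.953, 0.374], [0.0, 0.0, 0.0, 1.0]]
{'t': 0.15, 'q': [1.228, 0.508, -0.238, 1.501, 0.126, 1.149, -0.155], 'dq': [-0.001, -0.002, -0.001, -0.003, -0.001, 0.0, -0.0], 'joint_efforts': [-0.003, -62.101, -2.189, -24.984, 0.013, 0.009, 0.0], 'ee_pos': [0.271, -0.563, 0.303], 'tcp_rot': [-2.659, 1.671, 0.002], 'contact_force': [0.597, -1.166, -0.752], 'ft_torque': [-0.046, -0.031, 0.04], 'gripper_width': 0.085}
```

View pics/top0.png

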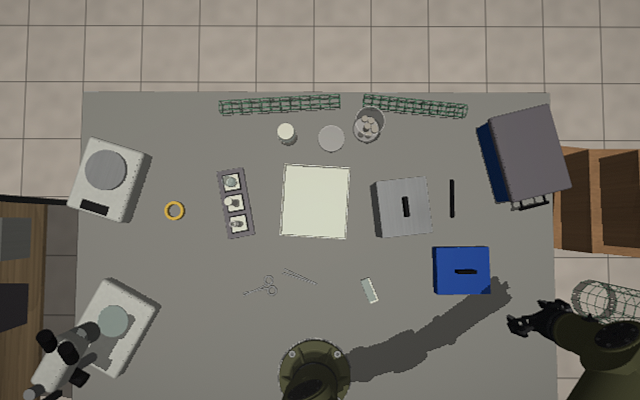

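View pics/side0.png

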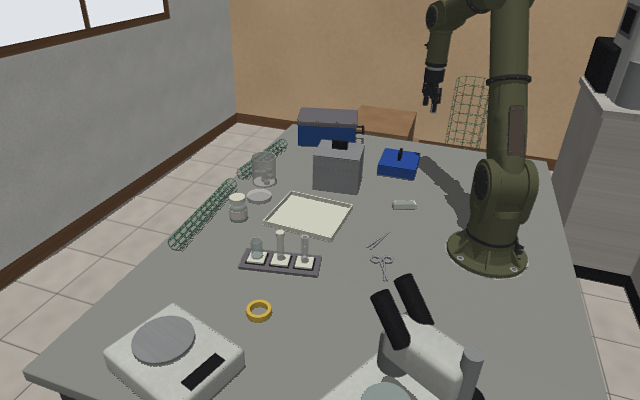

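View pics/wrist0.png

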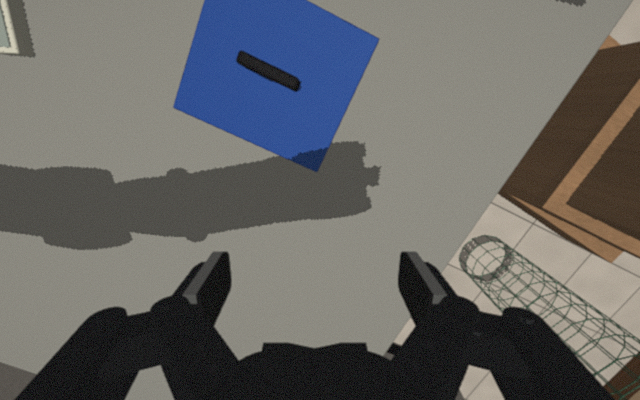

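The top view shows the steel box at about (402,207) with its black bar at (406,206), the tray at (316,201), the rack at (236,204) and the blue decoy at (462,270). In the side view the rack's middle or right tube is the open one. I'll zoom in and measure.

```bash
cat > h.py <<'E'
import numpy as np,cv2
def load(n): return dict(np.load(f"/tmp/{n}.npz"))
def ray(s,u,v,z):
    K,T=s["intrinsics"],s["T"]
    d=T[:3,:3]@np.array([(u-K[0,2])/K[0,0],(v-K[1,2])/K[1,1],1]); o=T[:3,3]
    return o+d*(z-o[2])/d[2]
def pts(s):
    K,T=s["intrinsics"],s["T"]; v,u=np.mgrid[:400,:640]; d=s["depth"]
    P=np.stack([(u-K[0,2])/K[0,0]*d,(v-K[1,2])/K[1,1]*d,d],-1)
    return P@T[:3,:3].T+T[:3,3]
def proj(s,p):
    K,T=s["intrinsics"],s["T"]; c=T[:3,:3].T@(np.asarray(p)-T[:3,3]); return K[0,0]*c[0]/c[2]+K[0,2],K[1,1]*c[1]/c[2]+K[1,2]
def rect(s,mask,z):
    n,l,st,ce=cv2.connectedComponentsWithStats(mask.astype(np.uint8))
    i=1+np.argmax(st[1:,4]); c=cv2.findContours((l==i).astype(np.uint8),0,1)[0][0][:,0,:]
    w=np.array([ray(s,u,v,z)[:2] for u,v in c]).astype(np.float32)
    r=cv2.minAreaRect(w*1000); return r,st[i]
E
python3 - <<'E'
from h import *
t=load("top0");sd=load("side0");P=pts(t);f=t["frame"].astype(int)
X,Y,Z=P[...,0],P[...,1],P[...,2]
reg=np.zeros((400,640),bool)
def R(a,b,c,d):
    m=np.zeros((400,640),bool);m[b:d,a:c]=1;return m
bar=R(380,185,430,230)&(f.max(-1)<60); print("bar z",np.median(Z[bar]),rect(t,bar,0.179))
cov=R(360,165,445,250)&(Z>0.13)&(Z<0.2);print("cov z",np.median(Z[cov]),rect(t,cov,0.145))
tr=R(270,155,362,250)&(f.min(-1)>150);print("tray",np.median(Z[tr]),rect(t,tr,0.02))
hi=R(205,160,265,245)&(Z>0.03);
n,l,st,ce=cv2.connectedComponentsWithStats(hi.astype(np.uint8))
for i in range(1,n): 
    if st[i,4]>5: print(st[i],ce[i],np.percentile(Z[l==i],[10,50,90,100]),np.median(P[l==i],0))
c=cv2.resize(t["frame"][155:255,200:280],None,fx=6,fy=6,interpolation=cv2.INTER_CUBIC);cv2.imwrite("pics/rack_top.png",c)
c=cv2.resize(sd["frame"][220:285,225:335],None,fx=7,fy=7,interpolation=cv2.INTER_CUBIC);cv2.imwrite("pics/rack_side.png",c)
c=cv2.resize(t["frame"][165:250,360:460],None,fx=6,fy=6,interpolation=cv2.INTER_CUBIC);cv2.imwrite("pics/box_top.png",c)
E
```

```text
bar z 0.17656624469708415 (((550.3917236328125, -262.25262451171875), (56.42583465576172, 16.128963470458984), 6.77158784866333), array([402, 197,   8,  20, 114], dtype=int32))
cov z 0.14516843982509364 (((551.9247436523438, -265.5589294433594), (169.6634979248047, 151.89219665527344), 6.57178258895874), array([ 376,  176,   57,   62, 2897], dtype=int32))
tray 0.004405437743375984 (((570.29638671875, 2.782318115234375), (220.76779174804688, 235.2293701171875), 86.7114028930664), array([ 279,  165,   71,   74, 4444], dtype=int32))
[222 175  14  12  94] [228.5106383  180.45744681] [0.03590034 0.06125999 0.077649   1.2570666 ] [0.63591669 0.27945797 0.06125999]
[225 197  13   9  83] [230.54216867 201.21686747] [0.04604607 0.10998437 0.11422567 0.11762503] [0.56706775 0.26139846 0.10998437]
[230 220  11   7  68] [234.89705882 223.13235294] [0.0462382  0.09357311 0.10679347 0.10809755] [0.49942111 0.24930535 0.09357311]
```

View pics/rack_top.png

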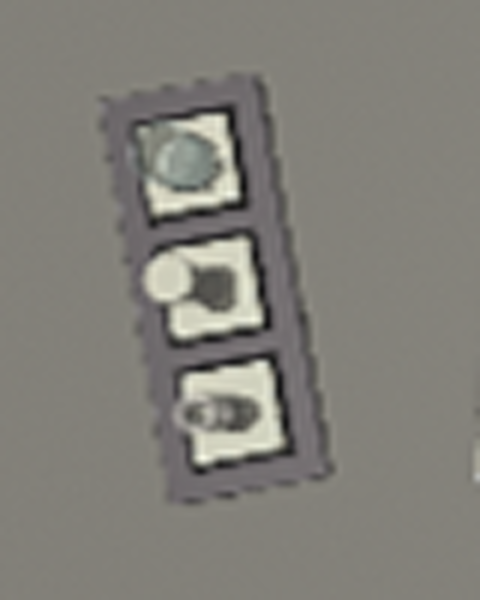

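View pics/rack_side.png

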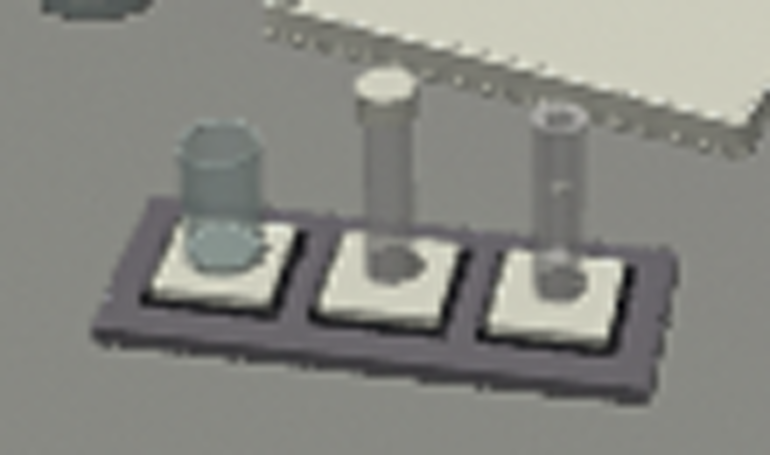

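View pics/box_top.png

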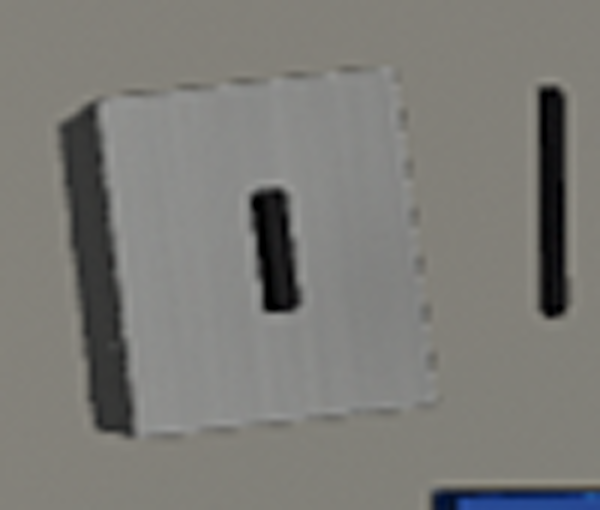

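Steel box: centre about (0.551, −0.265), yaw about 6.6°. Tray: centre about (0.570, 0.003), yaw about −3.3°. The open column is the near tube on the rack, around (0.499, 0.249); the middle tube is capped and the far one is the vial. Next I go above the bar with the jaws along the box's y.

arm_command:
  moves:
    - [[0,0.028,0.03,0,0,0,-1.9],[0,0.028,0.03,0,0,0,-1.9],[0,0.028,0.03,0,0,0,-1.9],[0,0.028,0.03,0,0,0,-1.9],[0,0.028,0.03,0,0,0,-1.9],[0,0.028,0.03,0,0,0,-1.9],[0,0.028,0.03,0,0,0,-1.9],[0,0.028,0.03,0,0,0,-1.9],[0,0.028,0.03,0,0,0,-1.9],[0,0.028,0.03,0,0,0,-2.0]]

```text
t: 1.15
ee_pos: [0.552, -0.2617, 0.3036]
tcp_rot: [2.344, -2.091, -0.001]
contact_force: [1.1, -0.3, -0.4]
gripper_width: 0.0856
```

arm_command:
  moves:
    - [[0,0,0,0,0,0,0],[0,0,0,0,0,0,0],[0,0,0,0,0,0,0],[0,0,0,0,0,0,0],[0,0,0,0,0,0,0],[0,0,0,0,0,0,0],[0,0,0,0,0,0,0],[0,0,0,0,0,0,0],[0,0,0,0,0,0,0],[0,0,0,0,0,0,0]]

```text
t: 2.15
ee_pos: [0.5512, -0.2631, 0.3039]
tcp_rot: [-2.346, 2.09, 0.0]
contact_force: [-0.9, -0.1, -0.9]
gripper_width: 0.0853
```

```bash
cat >> h.py <<'E'
from scipy.spatial.transform import Rotation as Ro
def st():
    from plant import observe
    o=observe();R=Ro.from_rotvec(o["tcp_rot"]).as_matrix()
    print("t",round(o["t"],2),"p",np.round(o["ee_pos"],4),"xyaw",round(np.degrees(np.arctan2(R[1,0],R[0,0])),2),"z",np.round(R[:,2],4),"F",np.round(o["contact_force"],2),"M",np.round(o["ft_torque"],2),"w",round(float(o["gripper_width"]),4),"q",np.round(o["q"],2))
    return o
def snap(n,tag):
    from plant import imaging
    s=imaging.snapshot(n);np.savez(f"/tmp/{tag}.npz",**s);cv2.imwrite(f"pics/{tag}.png",s["frame"]);return s
E
python3 - <<'E'
from h import *
st();s=snap("wrist","w1");f=s["frame"].astype(int)
print(proj(s,(0.551,-0.265,0.179)))
E
```

```text
t 2.15 p [ 0.5512 -0.2631  0.3039] xyaw -83.38 z [-0.e+00  1.e-04 -1.e+00] F [-0.86 -0.07 -0.91] M [-0.01 -0.   -0.02] w 0.0853 q [ 0.54  0.48 -0.21  1.54  0.11  1.13 -1.15]
(np.float64(318.5531555385958), np.float64(217.95097688011012))
```

View pics/w1.png

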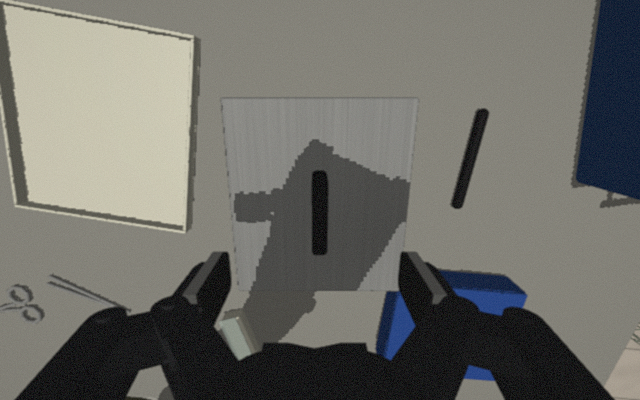

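The wrist view shows the bar upright at about (320,213), centred between the fingers, with the cover's edges from x=222 to 418. I'll measure it exactly.

```bash
python3 - <<'E'
from h import *
s=load("w1");f=s["frame"].astype(int)
m=np.zeros((400,640),bool);m[160:265,295:345]=1
print(rect(s,m&(f.max(-1)<35),0.179))
P=pts(s)
c=(P[...,2]>0.135)&(P[...,2]<0.15);c[:, :200]=0;c[:,430:]=0
print(np.median(P[...,2][c]),rect(s,c,0.145))
c=np.zeros_like(m); g=f.min(-1)>150; g[:,205:]=0; print("tray", rect(s,g,0.02))
c=(P[...,2]>0.16)&m;print("barz",np.percentile(P[...,2][c],[5,50,95]),np.median(P[c],0))
E
```

```text
(((553.78125, -265.33319091796875), (63.842960357666016, 10.781682968139648), 6.4548845291137695), array([ 312,  171,   16,   84, 1197], dtype=int32))
0.14562548890736446 (((550.50439453125, -265.888427734375), (168.5947265625, 149.14183044433594), 6.578971862792969), array([  221,    97,   198,   194, 33353], dtype=int32))
tray (((572.9576416015625, -6.816276550292969), (199.89910888671875, 228.9925079345703), 86.68017578125), array([    4,     5,   189,   225, 32544], dtype=int32))
barz [0.17349801 0.17927723 0.18064348] [ 0.55554479 -0.26526787  0.17927723]
```

arm_command:
  moves:
    - [[0,0,-0.0025,-0.01,0,0,0],[0,0,0,-0.013,0,0,0],[0,0,0,-0.013,0,0,0],[0,0,0,-0.013,0,0,0],[0,0,0,-0.013,0,0,0],[0,0,0,-0.01,0,0,0],[0,0,0,-0.006,0,0,0],[0,0,0,-0.003,0,0,0],[0,0,0,0,0,0,0],[0,0,0,0,0,0,0]]

```text
t: 3.2
ee_pos: [0.5514, -0.2657, 0.2233]
tcp_rot: [-2.346, 2.089, -0.001]
contact_force: [0.3, -0.4, -0.3]
gripper_width: 0.085
```

arm_command:
  moves:
    - [[1,0,0,0,0,0,0],[1,0,0,0,0,0,0],[1,0,0,0,0,0,0],[1,0,0,0,0,0,0],[1,0,0,0,0,0,0],[1,0,0,0,0,0,0],[1,0,0,0,0,0,0],[1,0,0,0,0,0,0],[1,0,0,0,0,0,0],[1,0,0,0,0,0,0]]
  squeeze: 60

```text
t: 4.2
ee_pos: [0.5513, -0.2657, 0.2232]
tcp_rot: [-2.346, 2.09, -0.001]
contact_force: [-1.4, -0.8, 4.8]
gripper_width: 0.011
```

```bash
python3 - <<'E'
from h import *
st()
E
```

```text
t 4.2 p [ 0.5513 -0.2657  0.2232] xyaw -83.39 z [ 5.e-04 -3.e-04 -1.e+00] F [-1.4  -0.84  4.77] M [-0.03  0.1  -0.03] w 0.011 q [ 0.53  0.56 -0.2   1.65  0.13  0.95 -1.17]
```

The bar is gripped (11 mm). I lift straight up slowly.

arm_command:
  moves:
    - [[1,0,0,0.003,0,0,0],[1,0,0,0.005,0,0,0],[1,0,0,0.008,0,0,0],[1,0,0,0.01,0,0,0],[1,0,0,0.01,0,0,0],[1,0,0,0.01,0,0,0],[1,0,0,0.01,0,0,0],[1,0,0,0.01,0,0,0],[1,0,0,0.008,0,0,0],[1,0,0,0.006,0,0,0]]

```text
t: 5.2
ee_pos: [0.5512, -0.2656, 0.3038]
tcp_rot: [-2.346, 2.089, -0.001]
contact_force: [-0.8, -0.3, -3.1]
gripper_width: 0.0111
```

```bash
python3 - <<'E'
from h import *
st();s=snap("side","s2");w=snap("wrist","w2")
cv2.imwrite("pics/s2c.png",cv2.resize(s["frame"][90:260,220:420],None,fx=4,fy=3.5))
E
```

```text
t 5.2 p [ 0.5512 -0.2656  0.3038] xyaw -83.39 z [ 6.e-04 -2.e-04 -1.e+00] F [-0.84 -0.34 -3.13] M [-0.02  0.   -0.01] w 0.0111 q [ 0.54  0.49 -0.21  1.54  0.11  1.13 -1.15]
```

View pics/s2c.png

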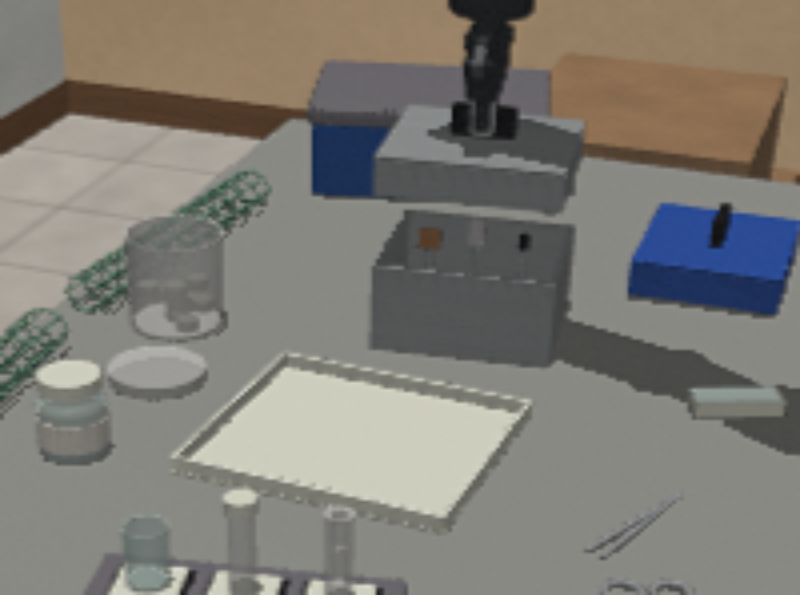

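View pics/w2.png

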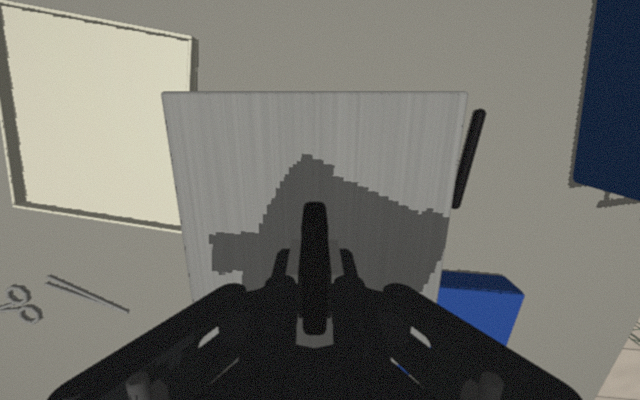

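The cover hangs level at 80 mm lift, and the box shows three tools: spatula far, rod (square grey handle) in the middle hole, probe near. I now carry the cover over the tray.

arm_command:
  moves:
    - [[1,0.002,0.015,0,0,0,-1],[1,0.002,0.025,0,0,0,-1],[1,0.002,0.033,0,0,0,-1],[1,0.002,0.033,0,0,0,-1],[1,0.002,0.033,0,0,0,-1],[1,0.002,0.033,0,0,0,-1],[1,0.002,0.033,0,0,0,-1],[1,0.002,0.03,0,0,0,-1],[1,0.002,0.02,0,0,0,-1],[1,0.001,0.013,0,0,0,-1]]

```text
t: 6.3
ee_pos: [0.57, 0.0049, 0.3025]
tcp_rot: [-2.157, 2.284, 0.002]
contact_force: [-0.3, -0.6, -2.7]
gripper_width: 0.0108
```

arm_command:
  moves:
    - [[1,0,0,-0.01,0,0,0],[1,0,0,-0.02,0,0,0],[1,0,0,-0.02,0,0,0],[1,0,0,-0.02,0,0,0],[1,0,0,-0.02,0,0,0],[1,0,0,-0.02,0,0,0],[1,0,0,-0.02,0,0,0],[1,0,0,-0.015,0,0,0],[1,0,0,-0.008,0,0,0],[1,0,0,0,0,0,0]]

```text
t: 7.3
ee_pos: [0.5694, 0.0014, 0.1483]
tcp_rot: [2.153, -2.285, -0.002]
contact_force: [0.0, -0.9, -2.5]
gripper_width: 0.011
```

```bash
python3 - <<'E'
from h import *
st();s=snap("top","t3")
cv2.imwrite("pics/t3c.png",cv2.resize(s["frame"][140:260,260:460],None,fx=4,fy=4))
E
```

```text
t 7.3 p [0.5694 0.0014 0.1483] xyaw -93.42 z [-2.8e-03 -4.0e-04 -1.0e+00] F [ 0.03 -0.93 -2.51] M [-0.02 -0.01 -0.03] w 0.011 q [ 0.07  0.59 -0.18  1.84  0.16  0.72 -1.83]
```

View pics/t3c.png

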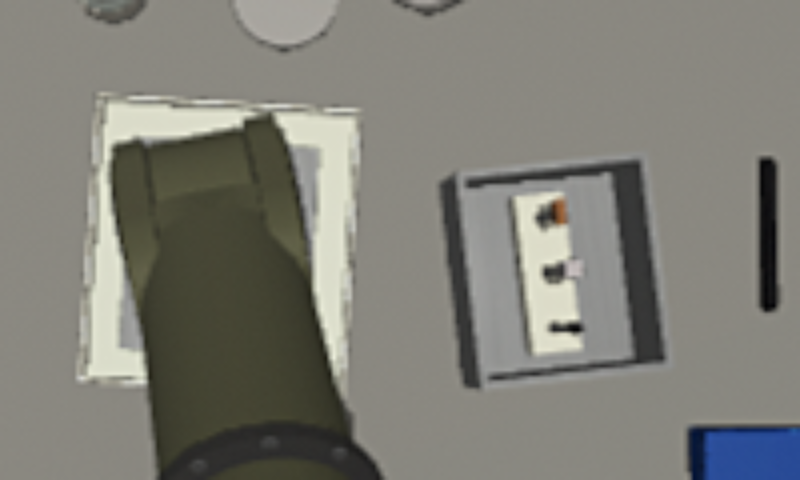

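The cover is centred in the tray, about 15 mm above touchdown. I lower it slowly.

arm_command:
  moves:
    - [[1,0,0,-0.003,0,0,0],[1,0,0,-0.003,0,0,0],[1,0,0,-0.002,0,0,0],[1,0,0,-0.002,0,0,0],[1,0,0,-0.001,0,0,0],[1,0,0,-0.001,0,0,0],[1,0,0,-0.0005,0,0,0],[1,0,0,-0.0005,0,0,0],[1,0,0,0,0,0,0],[1,0,0,0,0,0,0]]

```text
t: 8.35
ee_pos: [0.5701, 0.0024, 0.1369]
tcp_rot: [-2.155, 2.286, 0.0]
contact_force: [-0.8, 1.1, -3.2]
gripper_width: 0.011
```

```bash
python3 - <<'E'
from h import *
st()
E
```

```text
t 8.35 p [0.5701 0.0024 0.1369] xyaw -93.39 z [ 0.  0. -1.] F [-0.78  1.07 -3.19] M [0.02 0.02 0.02] w 0.011 q [ 0.07  0.61 -0.18  1.85  0.16  0.7  -1.83]
```

arm_command:
  moves:
    - [[1,0,0,-0.0005,0,0,0],[1,0,0,-0.0005,0,0,0],[1,0,0,-0.0005,0,0,0],[1,0,0,-0.0005,0,0,0],[1,0,0,-0.0005,0,0,0],[1,0,0,-0.0005,0,0,0],[1,0,0,-0.0003,0,0,0],[1,0,0,-0.0002,0,0,0],[1,0,0,0,0,0,0],[1,0,0,0,0,0,0]]

```text
t: 9.35
ee_pos: [0.5702, 0.0024, 0.1334]
tcp_rot: [-2.155, 2.286, 0.0]
contact_force: [-0.2, -0.2, -2.6]
gripper_width: 0.0113
```

```bash
python3 - <<'E'
from h import *
st()
E
```

```text
t 9.35 p [0.5702 0.0024 0.1334] xyaw -93.39 z [-0.  0. -1.] F [-0.16 -0.23 -2.61] M [ 0.01  0.03 -0.02] w 0.0113 q [ 0.07  0.61 -0.18  1.85  0.16  0.69 -1.84]
```

arm_command:
  moves:
    - [[1,0,0,-0.0002,0,0,0],[1,0,0,-0.0002,0,0,0],[1,0,0,-0.0002,0,0,0],[1,0,0,-0.0002,0,0,0],[1,0,0,-0.0002,0,0,0],[1,0,0,0,0,0,0],[1,0,0,0,0,0,0],[1,0,0,0,0,0,0],[1,0,0,0,0,0,0],[1,0,0,0,0,0,0]]

```text
t: 10.35
ee_pos: [0.5702, 0.0024, 0.1331]
tcp_rot: [-2.155, 2.286, -0.001]
contact_force: [-2.5, -1.1, 6.8]
gripper_width: 0.0112
```

```bash
python3 - <<'E'
from h import *
st()
E
```

```text
t 10.35 p [0.5702 0.0024 0.1331] xyaw -93.39 z [ 5.e-04 -1.e-04 -1.e+00] F [-2.53 -1.06  6.75] M [ 0.02  0.61 -0.02] w 0.0112 q [ 0.07  0.61 -0.18  1.86  0.16  0.69 -1.84]
```

The cover is on the tray floor (force rose to about +7 N at z 0.1331). I open the fingers gently, then rise.

arm_command:
  moves:
    - [[0.8,0,0,0,0,0,0],[0.75,0,0,0,0,0,0],[0.7,0,0,0,0,0,0],[0.5,0,0,0,0,0,0],[0.3,0,0,0,0,0,0],[0,0,0,0,0,0,0],[0,0,0,0.005,0,0,0],[0,0,0,0.01,0,0,0],[0,0,0,0.02,0,0,0],[0,0,0,0.03,0,0,0]]

```text
t: 11.35
ee_pos: [0.5694, 0.0024, 0.1976]
tcp_rot: [2.154, -2.285, -0.003]
contact_force: [0.4, -0.5, 0.4]
gripper_width: 0.0852
```

arm_command:
  moves:
    - [[0,0,0,0.035,0,0,0],[0,0,0,0.035,0,0,0],[0,0,0,0.03,0,0,0],[0,0,0,0.01,0,0,0],[0,0,0,0,0,0,0],[0,0,0,0,0,0,0],[0,0,0,0,0,0,0],[0,0,0,0,0,0,0],[0,0,0,0,0,0,0],[0,0,0,0,0,0,0]]

```text
t: 12.35
ee_pos: [0.5701, 0.0024, 0.3068]
tcp_rot: [2.154, -2.286, -0.001]
contact_force: [0.1, 0.6, -0.1]
gripper_width: 0.0855
```

```bash
python3 - <<'E'
from h import *
st();s=snap("wrist","w4");t=snap("top","t4");snap("side","s4")
P=pts(s);f=s["frame"].astype(int)
cv2.imwrite("pics/t4c.png",cv2.resize(t["frame"][160:250,360:450],None,fx=6,fy=6,interpolation=cv2.INTER_CUBIC))
E
```

```text
t 12.35 p [0.5701 0.0024 0.3068] xyaw -93.38 z [-9.e-04  1.e-04 -1.e+00] F [ 0.1   0.61 -0.06] M [ 0.04 -0.02 -0.03] w 0.0855 q [ 0.1   0.42 -0.22  1.64  0.1   1.09 -1.78]
```

View pics/w4.png

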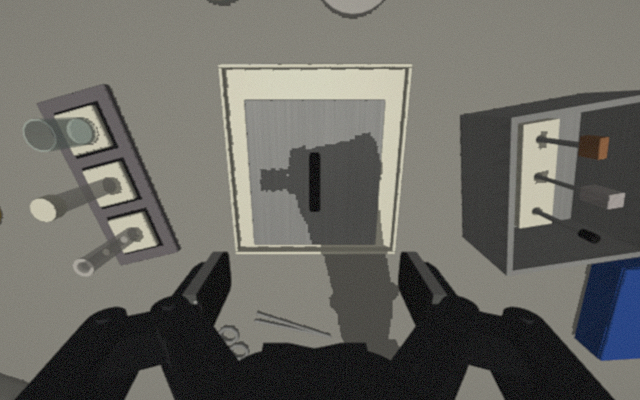

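View pics/s4.png

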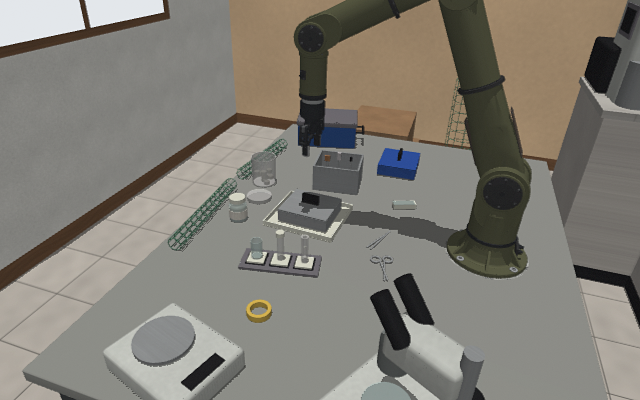

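View pics/t4c.png

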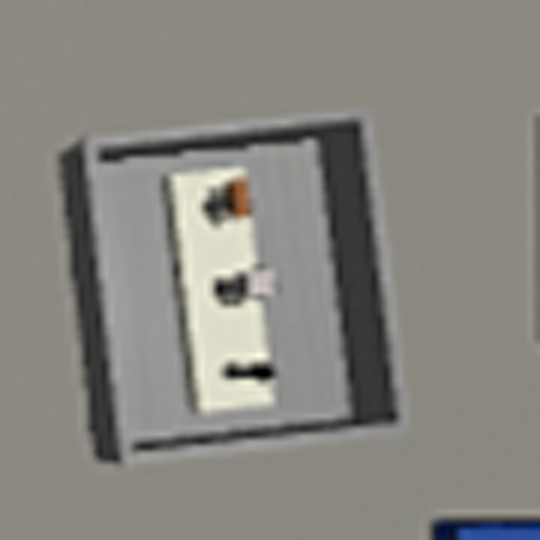

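The cover stands flat and right way up, well inside the tray walls. In the wrist view the box tools are at the right, the rod handle at about (602,197). I go back above the box.

arm_command:
  moves:
    - [[0,-0.002,-0.015,0,0,0,1],[0,-0.002,-0.025,0,0,0,1],[0,-0.002,-0.033,0,0,0,1],[0,-0.002,-0.033,0,0,0,1],[0,-0.002,-0.033,0,0,0,1],[0,-0.002,-0.033,0,0,0,1],[0,-0.002,-0.033,0,0,0,1],[0,-0.002,-0.03,0,0,0,1],[0,-0.002,-0.02,0,0,0,1],[0,-0.001,-0.013,0,0,0,1]]

```text
t: 13.5
ee_pos: [0.5505, -0.268, 0.3072]
tcp_rot: [2.343, -2.091, 0.0]
contact_force: [-0.8, 0.2, 0.5]
gripper_width: 0.0853
```

arm_command:
  moves:
    - [[0,0,0,0,0,0,0],[0,0,0,0,0,0,0],[0,0,0,0,0,0,0],[0,0,0,0,0,0,0],[0,0,0,0,0,0,0],[0,0,0,0,0,0,0],[0,0,0,0,0,0,0],[0,0,0,0,0,0,0],[0,0,0,0,0,0,0],[0,0,0,0,0,0,0]]

```text
t: 14.5
ee_pos: [0.5511, -0.2656, 0.3073]
tcp_rot: [-2.346, 2.09, 0.0]
contact_force: [0.4, -0.3, -0.0]
gripper_width: 0.0856
```

```bash
python3 - <<'E'
from h import *
st();s=snap("wrist","w5")
cv2.imwrite("pics/w5c.png",cv2.resize(s["frame"][80:330,210:430],None,fx=2.4,fy=2.4))
P=pts(s);Z=P[...,2];m=(Z>0.118)&(Z<0.14);m[:,:270]=0;m[:,370:]=0;m[300:]=0
n,l,stt,ce=cv2.connectedComponentsWithStats(m.astype(np.uint8))
for i in range(1,n):
    if stt[i,4]>10: print(stt[i],ce[i],np.median(P[l==i],0),P[l==i].min(0),P[l==i].max(0))
E
```

```text
t 14.5 p [ 0.5511 -0.2656  0.3073] xyaw -83.39 z [-0.  0. -1.] F [ 0.4  -0.33 -0.04] M [ 0.02 -0.    0.03] w 0.0856 q [ 0.54  0.48 -0.21  1.53  0.11  1.14 -1.15]
[308 186  16  19 278] [315.92446043 195.24460432] [ 0.55248543 -0.26579961  0.13141532] [ 0.5434845  -0.27311629  0.118109  ] [ 0.5580663  -0.25835624  0.13330697]
```

View pics/w5c.png

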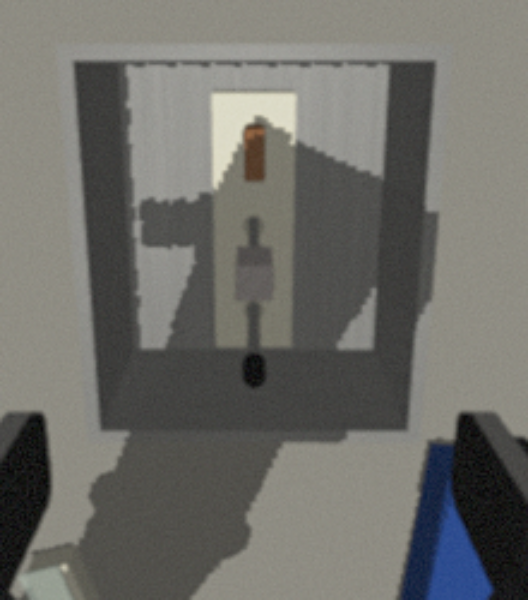

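The rod's square handle is at about (316,197), directly under the TCP (0.551, −0.266), between the spatula and the probe. I descend to grip it.

arm_command:
  moves:
    - [[0,0,0,-0.01,0,0,0],[0,0,0,-0.02,0,0,0],[0,0,0,-0.025,0,0,0],[0,0,0,-0.025,0,0,0],[0,0,0,-0.02,0,0,0],[0,0,0,-0.015,0,0,0],[0,0,0,-0.01,0,0,0],[0,0,0,-0.006,0,0,0],[0,0,0,-0.002,0,0,0],[0,0,0,0,0,0,0]]

```text
t: 15.55
ee_pos: [0.5513, -0.2657, 0.1746]
tcp_rot: [-2.346, 2.089, -0.001]
contact_force: [0.8, 0.8, 0.7]
gripper_width: 0.0851
```

arm_command:
  moves:
    - [[0.3,0,0,0,0,0,0],[0.5,0,0,0,0,0,0],[0.7,0,0,0,0,0,0],[1,0,0,0,0,0,0],[1,0,0,0,0,0,0],[1,0,0,0,0,0,0],[1,0,0,0,0,0,0],[1,0,0,0,0,0,0],[1,0,0,0,0,0,0],[1,0,0,0,0,0,0]]
  squeeze: 60

```text
t: 16.55
ee_pos: [0.5513, -0.2656, 0.1746]
tcp_rot: [-2.346, 2.089, -0.001]
contact_force: [-0.4, 0.3, 5.0]
gripper_width: 0.0128
```

```bash
python3 - <<'E'
from h import *
st()
E
```

```text
t 16.55 p [ 0.5513 -0.2656  0.1746] xyaw -83.38 z [ 5.e-04 -1.e-04 -1.e+00] F [-0.39  0.29  5.01] M [0.14 0.05 0.02] w 0.0128 q [ 0.53  0.61 -0.19  1.7   0.15  0.84 -1.18]
```

Gripped. I lift straight out by 150 mm.

arm_command:
  moves:
    - [[1,0,0,0.003,0,0,0],[1,0,0,0.008,0,0,0],[1,0,0,0.015,0,0,0],[1,0,0,0.02,0,0,0],[1,0,0,0.022,0,0,0],[1,0,0,0.022,0,0,0],[1,0,0,0.022,0,0,0],[1,0,0,0.02,0,0,0],[1,0,0,0.012,0,0,0],[1,0,0,0.006,0,0,0]]

```text
t: 17.55
ee_pos: [0.5512, -0.2657, 0.3256]
tcp_rot: [-2.345, 2.089, -0.002]
contact_force: [0.6, -0.4, -0.3]
gripper_width: 0.0131
```

```bash
python3 - <<'E'
from h import *
st();s=snap("side","s6")
cv2.imwrite("pics/s6c.png",cv2.resize(s["frame"][60:210,270:420],None,fx=5,fy=4))
snap("wrist","w6")
E
```

```text
t 17.55 p [ 0.5512 -0.2657  0.3256] xyaw -83.39 z [ 1.2e-03 -6.0e-04 -1.0e+00] F [ 0.56 -0.38 -0.3 ] M [ 0.   -0.01  0.  ] w 0.0131 q [ 0.54  0.47 -0.21  1.5   0.1   1.18 -1.14]
```

View pics/s6c.png

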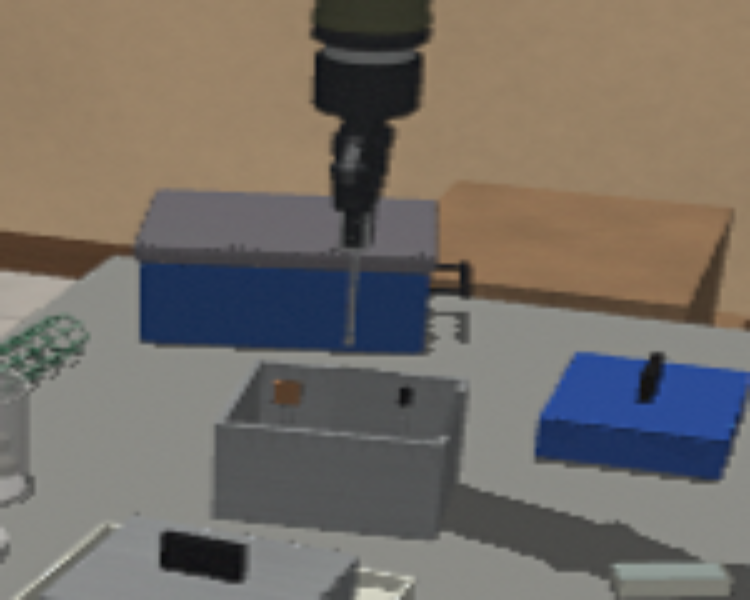

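View pics/w6.png

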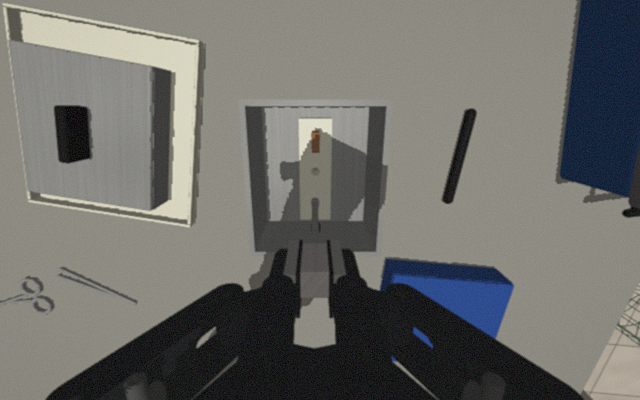

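The rod hangs vertically from the jaws, clear of the box, and the spatula and probe stayed in place. I now locate the mouth across several views.

```bash
python3 - <<'E'
from h import *
for n,u,v in [("top0",231.7,223.7),("side0",305,236.7),("w4",85,267.5)]:
    s=load(n);print(n,ray(s,u,v,0.105))
    x,y,w,h=(205,205,50,40) if n=="top0" else (285,225,40,55) if n=="side0" else (60,200,110,90)
    k=int(min(800/w,600/h)); cv2.imwrite(f"pics/m_{n}.png",cv2.resize(s["frame"][y:y+h,x:x+w],None,fx=k,fy=k,interpolation=cv2.INTER_CUBIC));print(k)
E
```

```text
top0 [0.49747633 0.25611777 0.105     ]
15
side0 [0.49789201 0.2571044  0.105     ]
10
w4 [0.49699067 0.25326743 0.105     ]
6
```

View pics/m_w4.png

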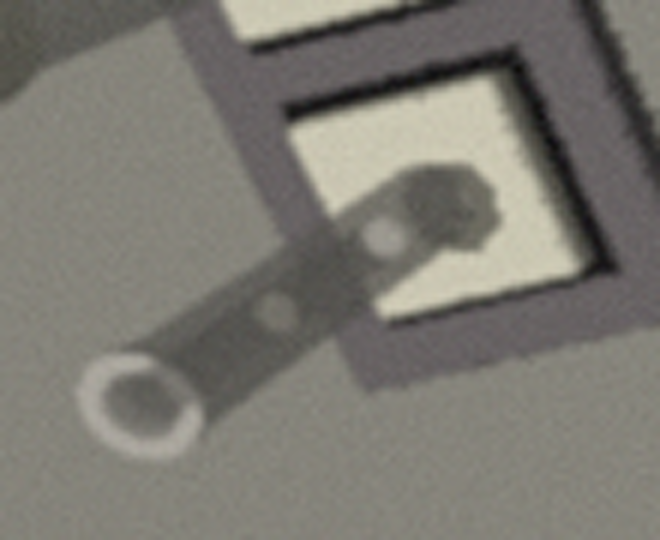

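View pics/m_side0.png

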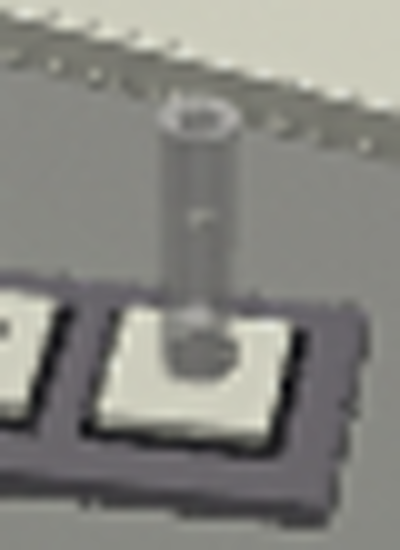

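View pics/m_top0.png

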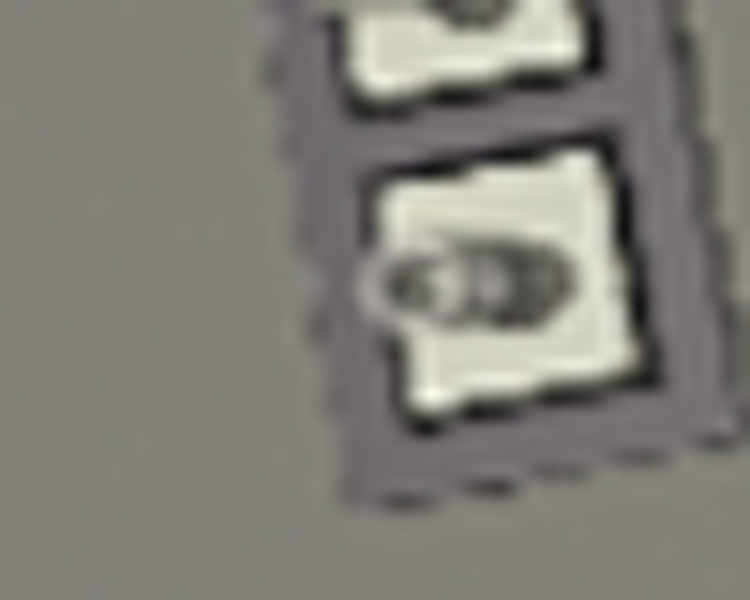

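The three views agree on the mouth at about (0.4975, 0.2555). I carry the rod there at its current height.

arm_command:
  moves:
    - [[1,-0.0027,0.01,0,0,0,0],[1,-0.0027,0.02,0,0,0,0],[1,-0.0027,0.03,0,0,0,0],[1,-0.0027,0.032,0,0,0,0],[1,-0.0027,0.032,0,0,0,0],[1,-0.0027,0.032,0,0,0,0],[1,-0.0027,0.032,0,0,0,0],[1,-0.0027,0.032,0,0,0,0],[1,-0.0027,0.032,0,0,0,0],[1,-0.0027,0.032,0,0,0,0]]

```text
t: 18.65
ee_pos: [0.5229, 0.0203, 0.3234]
tcp_rot: [2.346, -2.088, -0.002]
contact_force: [0.4, 0.3, -0.5]
gripper_width: 0.0131
```

arm_command:
  moves:
    - [[1,-0.0027,0.032,0,0,0,0],[1,-0.0027,0.032,0,0,0,0],[1,-0.0027,0.032,0,0,0,0],[1,-0.0027,0.032,0,0,0,0],[1,-0.0027,0.032,0,0,0,0],[1,-0.0027,0.03,0,0,0,0],[1,-0.0027,0.02,0,0,0,0],[1,-0.0027,0.015,0,0,0,0],[1,-0.0027,0.008,0,0,0,0],[1,-0.0027,0.004,0,0,0,0]]

```text
t: 19.65
ee_pos: [0.4966, 0.2556, 0.3239]
tcp_rot: [2.346, -2.089, -0.0]
contact_force: [-0.8, -0.6, -0.9]
gripper_width: 0.0128
```

arm_command:
  moves:
    - [[1,0,0,-0.005,0,0,0],[1,0,0,-0.008,0,0,0],[1,0,0,-0.008,0,0,0],[1,0,0,-0.008,0,0,0],[1,0,0,-0.006,0,0,0],[1,0,0,-0.003,0,0,0],[1,0,0,0,0,0,0],[1,0,0,0,0,0,0],[1,0,0,0,0,0,0],[1,0,0,0,0,0,0]]

```text
t: 20.65
ee_pos: [0.4973, 0.2555, 0.2867]
tcp_rot: [-2.345, 2.089, -0.0]
contact_force: [0.0, 0.0, -0.3]
gripper_width: 0.0127
```

```bash
python3 - <<'E'
from h import *
o=st();p=np.array(o["ee_pos"]);tip=p-[0,0,0.1686]
for n,tag in [("side","s7"),("wrist","w7"),("top","t7")]:
    s=snap(n,tag);print(tag,"tip",np.round(proj(s,tip),1),"mouth",np.round(proj(s,(.4975,.2555,.105)),1))
    a=proj(s,tip-[0,0,.02]);u,v=int(a[0]),int(a[1]);w,h=50,40
    c=s["frame"][max(0,v-h):v+h,max(0,u-w):u+w];cv2.imwrite(f"pics/{tag}c.png",cv2.resize(c,None,fx=7,fy=7,interpolation=cv2.INTER_CUBIC));print("origin",u-w,v-h)
E
```

```text
t 20.65 p [0.4973 0.2555 0.2867] xyaw -83.39 z [ 6.e-04  3.e-04 -1.e+00] F [ 0.    0.05 -0.3 ] M [ 0.08 -0.04 -0.01] w 0.0127 q [-0.29  0.43 -0.34  1.7   0.16  1.04 -2.14]
s7 tip [305.5 232.5] mouth [305.3 236.4]
origin 255 198
w7 tip [315.7 199.1] mouth [315.6 194.5]
origin 265 152
t7 tip [230.9 223.8] mouth [231.9 223.7]
origin 182 183
```

View pics/s7c.png

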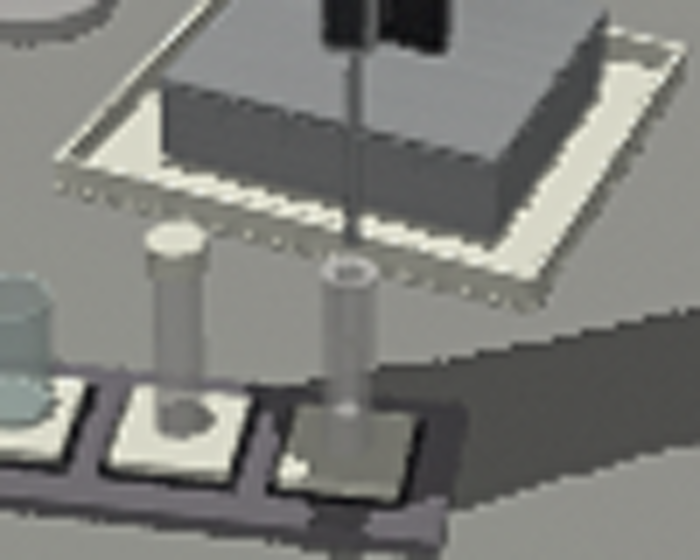

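View pics/w7c.png

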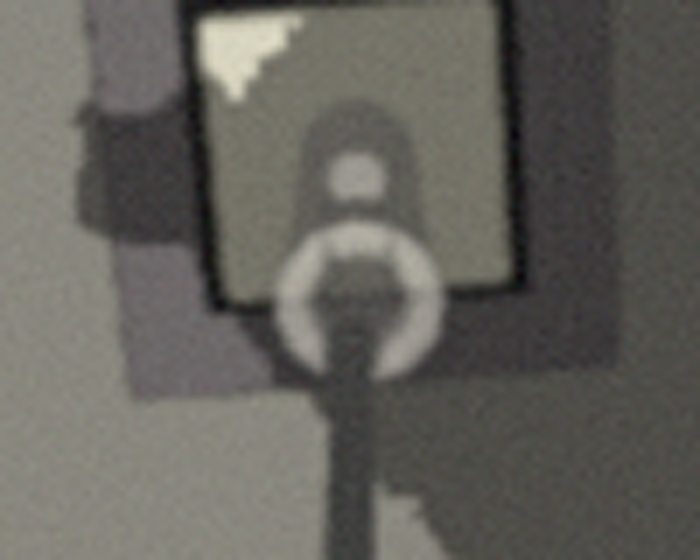

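View pics/t7c.png

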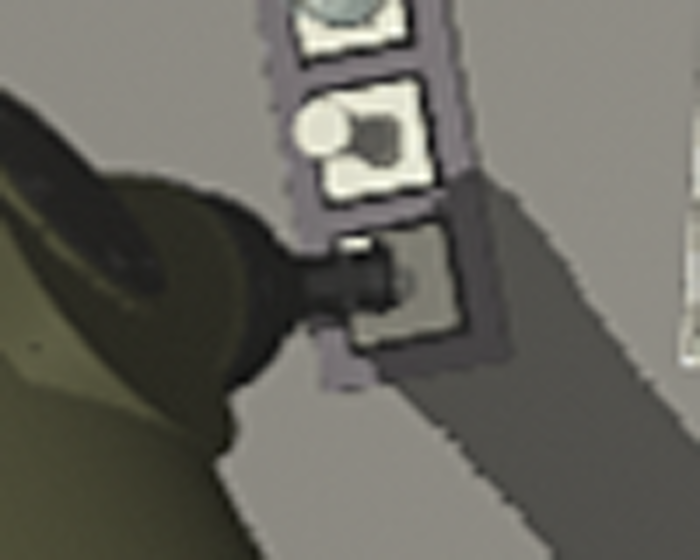

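```bash
python3 - <<'E'
from h import *
s=load("w7");print(ray(s,316.4,195.3,.105))
c=s["frame"][165:245,285:350];c=cv2.resize(c,None,fx=7,fy=7,interpolation=cv2.INTER_CUBIC)
c=np.clip((c.astype(float)-40)*2,0,255).astype(np.uint8);cv2.imwrite("pics/w7d.png",c)
t=load("s7");c=t["frame"][200:250,285:330];c=cv2.resize(c,None,fx=11,fy=11,interpolation=cv2.INTER_CUBIC);cv2.imwrite("pics/s7d.png",c)
g=s["frame"].astype(int).sum(-1)
for v in range(196,236,4): print(v,g[v,302:332].tolist())
E
```

```text
[0.49679788 0.25470008 0.105     ]
196 [109, 158, 307, 422, 437, 439, 413, 344, 275, 231, 223, 220, 240, 245, 229, 240, 254, 238, 242, 243, 308, 372, 446, 456, 445, 388, 258, 176, 177, 179]
200 [160, 180, 178, 283, 374, 443, 468, 463, 406, 305, 212, 209, 218, 229, 216, 200, 233, 291, 362, 424, 447, 456, 458, 429, 381, 274, 190, 169, 180, 185]
204 [297, 268, 184, 167, 160, 183, 229, 306, 354, 288, 226, 186, 200, 204, 173, 212, 292, 394, 436, 426, 388, 316, 234, 179, 167, 181, 164, 176, 197, 180]
208 [367, 378, 364, 367, 364, 352, 337, 269, 215, 210, 201, 183, 194, 185, 186, 199, 216, 218, 244, 217, 217, 232, 221, 231, 235, 226, 230, 229, 226, 227]
212 [400, 400, 407, 393, 393, 392, 399, 402, 380, 334, 236, 193, 179, 212, 195, 197, 210, 216, 221, 224, 234, 223, 225, 237, 222, 222, 232, 231, 225, 229]
216 [400, 400, 389, 396, 396, 398, 396, 411, 396, 356, 216, 180, 182, 193, 204, 192, 215, 230, 239, 234, 226, 223, 246, 212, 231, 231, 227, 224, 236, 221]
220 [394, 405, 399, 404, 404, 395, 387, 405, 386, 346, 227, 186, 181, 184, 181, 200, 221, 259, 222, 241, 240, 231, 228, 239, 238, 230, 223, 218, 220, 226]
224 [406, 394, 391, 399, 392, 397, 406, 399, 389, 317, 201, 170, 187, 190, 175, 194, 297, 393, 400, 403, 401, 386, 349, 260, 211, 232, 228, 231, 236, 236]
228 [389, 402, 398, 400, 403, 404, 398, 399, 374, 279, 205, 197, 187, 194, 177, 209, 294, 395, 394, 393, 398, 401, 396, 392, 327, 269, 221, 222, 227, 231]
232 [392, 397, 399, 399, 394, 412, 398, 404, 366, 281, 207, 192, 196, 183, 193, 199, 266, 360, 392, 398, 399, 388, 396, 396, 402, 408, 393, 373, 324, 243]
```

View pics/w7d.png

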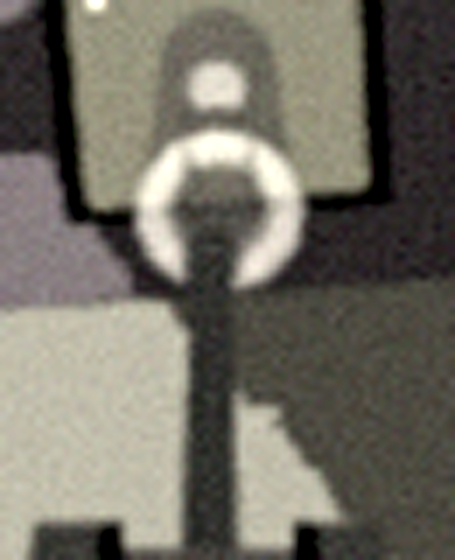

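View pics/s7d.png

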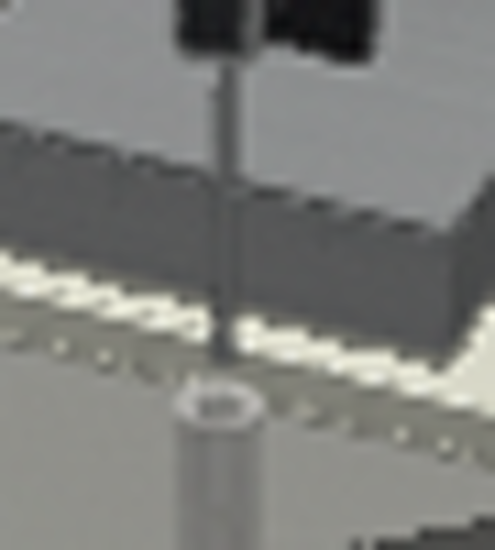

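In the wrist view the mouth ring's centre is at (316,195) and the rod axis at about (315,200), so the mouth is about 0.8 mm toward −y. I correct that and go down to just above the mouth for another look.

arm_command:
  moves:
    - [[1,0,-0.0008,-0.002,0,0,0],[1,0,0,-0.003,0,0,0],[1,0,0,-0.003,0,0,0],[1,0,0,-0.002,0,0,0],[1,0,0,-0.001,0,0,0],[1,0,0,0,0,0,0],[1,0,0,0,0,0,0],[1,0,0,0,0,0,0],[1,0,0,0,0,0,0],[1,0,0,0,0,0,0]]

```text
t: 21.8
ee_pos: [0.4972, 0.2546, 0.2755]
tcp_rot: [-2.346, 2.09, -0.0]
contact_force: [-0.2, 0.3, -0.3]
gripper_width: 0.013
```

```bash
python3 - <<'E'
from h import *
o=st()
s=snap("wrist","w8");c=s["frame"][165:245,285:350];c=cv2.resize(c,None,fx=7,fy=7,interpolation=cv2.INTER_CUBIC)
c=np.clip((c.astype(float)-40)*2.5,0,255).astype(np.uint8);cv2.imwrite("pics/w8d.png",c)
t=snap("side","s8");c=t["frame"][200:250,285:330];c=cv2.resize(c,None,fx=11,fy=11,interpolation=cv2.INTER_CUBIC);cv2.imwrite("pics/s8d.png",c)
print(proj(s,np.array(o["ee_pos"])-[0,0,.1686]))
E
```

```text
t 21.8 p [0.4972 0.2546 0.2755] xyaw -83.39 z [ 2.e-04  1.e-04 -1.e+00] F [-0.21  0.34 -0.27] M [ 0.01 -0.05 -0.03] w 0.013 q [-0.29  0.44 -0.34  1.72  0.17  1.01 -2.14]
(np.float64(315.6695129025925), np.float64(199.06312543235518))
```

View pics/w8d.png

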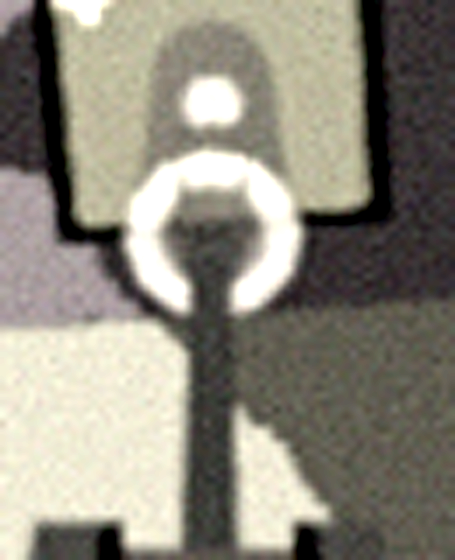

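View pics/s8d.png

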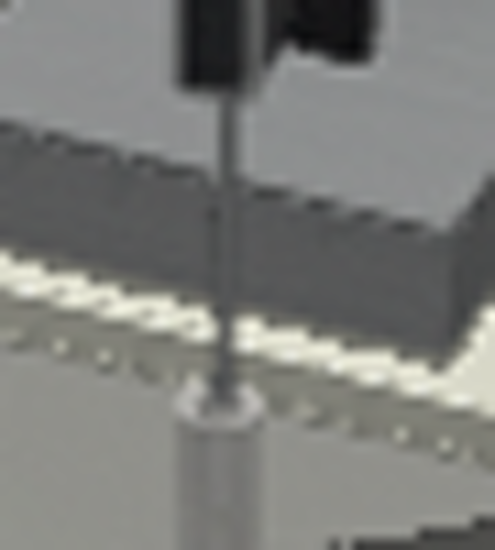

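The tip is centred sideways, with the ring centre at about (315.4,198.3) and the tip at (315,199). Both views suggest a further +0.6 mm in x. I start the insertion.

arm_command:
  moves:
    - [[1,0.0006,-0.0002,0,0,0,0],[1,0,0,-0.002,0,0,0],[1,0,0,-0.002,0,0,0],[1,0,0,-0.002,0,0,0],[1,0,0,-0.002,0,0,0],[1,0,0,-0.002,0,0,0],[1,0,0,-0.002,0,0,0],[1,0,0,-0.002,0,0,0],[1,0,0,0,0,0,0],[1,0,0,0,0,0,0]]

```text
t: 22.9
ee_pos: [0.4978, 0.2544, 0.2614]
tcp_rot: [-2.346, 2.09, 0.0]
contact_force: [0.6, -0.6, -0.7]
gripper_width: 0.0129
```

```bash
python3 - <<'E'
from h import *
o=st()
s=snap("wrist","w9");c=s["frame"][165:245,285:350];c=cv2.resize(c,None,fx=7,fy=7,interpolation=cv2.INTER_CUBIC)
c=np.clip((c.astype(float)-40)*2.5,0,255).astype(np.uint8);cv2.imwrite("pics/w9d.png",c)
E
```

```text
t 22.9 p [0.4978 0.2544 0.2614] xyaw -83.39 z [-0.  0. -1.] F [ 0.64 -0.63 -0.72] M [ 0.04 -0.02  0.04] w 0.0129 q [-0.29  0.45 -0.34  1.74  0.18  0.98 -2.15]
```

View pics/w9d.png

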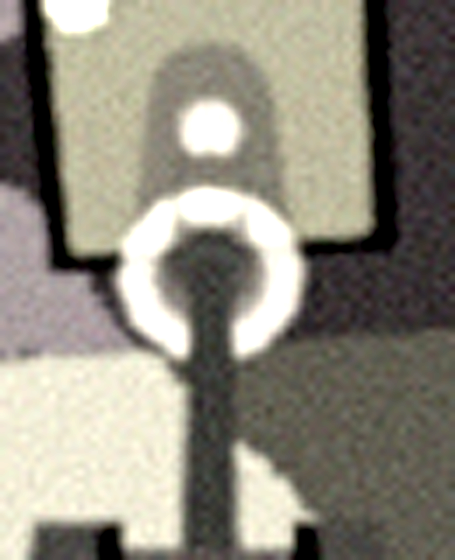

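The tip is 12 mm into the mouth with no side force. I continue down to just above the frit.

arm_command:
  moves:
    - [[1,0,0,-0.003,0,0,0],[1,0,0,-0.003,0,0,0],[1,0,0,-0.003,0,0,0],[1,0,0,-0.003,0,0,0],[1,0,0,-0.003,0,0,0],[1,0,0,-0.003,0,0,0],[1,0,0,-0.002,0,0,0],[1,0,0,0,0,0,0],[1,0,0,0,0,0,0],[1,0,0,0,0,0,0]]

```text
t: 23.95
ee_pos: [0.4978, 0.2544, 0.2415]
tcp_rot: [-2.346, 2.089, -0.0]
contact_force: [-1.6, 0.0, -0.1]
gripper_width: 0.0133
```

arm_command:
  moves:
    - [[1,0,0,-0.002,0,0,0],[1,0,0,-0.002,0,0,0],[1,0,0,-0.002,0,0,0],[1,0,0,-0.002,0,0,0],[1,0,0,-0.002,0,0,0],[1,0,0,-0.002,0,0,0],[1,0,0,-0.002,0,0,0],[1,0,0,-0.002,0,0,0],[1,0,0,0,0,0,0],[1,0,0,0,0,0,0]]

```text
t: 24.95
ee_pos: [0.4975, 0.2543, 0.225]
tcp_rot: [2.345, -2.089, -0.001]
contact_force: [0.9, -0.4, 0.3]
gripper_width: 0.0128
```

```bash
python3 - <<'E'
from h import *
o=st()
E
```

```text
t 24.95 p [0.4975 0.2543 0.225 ] xyaw -83.38 z [-8.e-04 -3.e-04 -1.e+00] F [ 0.93 -0.41  0.29] M [ 0.04 -0.05  0.04] w 0.0128 q [-0.3   0.49 -0.33  1.79  0.2   0.9  -2.17]
```

arm_command:
  moves:
    - [[1,0,0,-0.001,0,0,0],[1,0,0,-0.001,0,0,0],[1,0,0,-0.001,0,0,0],[1,0,0,-0.001,0,0,0],[1,0,0,-0.001,0,0,0],[1,0,0,-0.001,0,0,0],[1,0,0,-0.001,0,0,0],[1,0,0,-0.001,0,0,0],[1,0,0,-0.001,0,0,0],[1,0,0,-0.001,0,0,0]]

```text
t: 25.95
ee_pos: [0.4977, 0.2543, 0.2153]
tcp_rot: [2.346, -2.09, -0.0]
contact_force: [-1.1, -0.4, 3.0]
gripper_width: 0.0129
```

```bash
python3 - <<'E'
from h import *
o=st()
t=snap("side","s10");c=t["frame"][200:275,270:340];c=cv2.resize(c,None,fx=8,fy=8,interpolation=cv2.INTER_CUBIC);cv2.imwrite("pics/s10d.png",c)
s=snap("wrist","w10");c=s["frame"][150:300,265:370];c=cv2.resize(c,None,fx=4,fy=4,interpolation=cv2.INTER_CUBIC);cv2.imwrite("pics/w10d.png",c)
E
```

```text
t 25.95 p [0.4977 0.2543 0.2153] xyaw -83.39 z [-1.e-04 -1.e-04 -1.e+00] F [-1.07 -0.38  2.97] M [-0.26  0.27  0.02] w 0.0129 q [-0.3   0.5  -0.32  1.8   0.2   0.87 -2.17]
```

View pics/s10d.png

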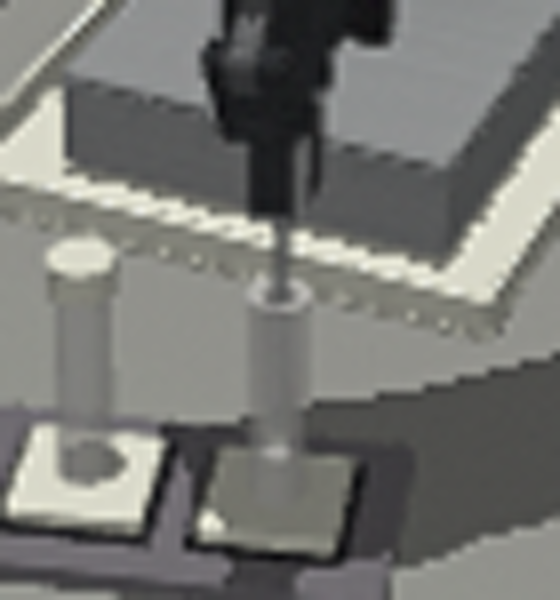

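View pics/w10d.png

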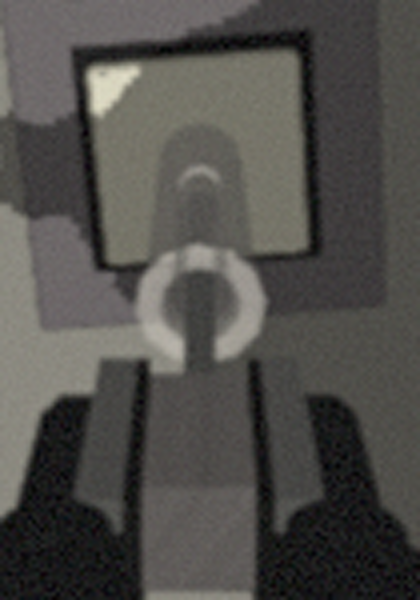

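The tip is at about z 0.047, pushing with about 3 N, so the frit is moving. The bottom is expected near TCP z 0.2086.

arm_command:
  moves:
    - [[1,0,0,-0.001,0,0,0],[1,0,0,-0.001,0,0,0],[1,0,0,-0.001,0,0,0],[1,0,0,-0.001,0,0,0],[1,0,0,-0.0005,0,0,0],[1,0,0,-0.0005,0,0,0],[1,0,0,-0.0005,0,0,0],[1,0,0,-0.0003,0,0,0],[1,0,0,0,0,0,0],[1,0,0,0,0,0,0]]

```text
t: 27.05
ee_pos: [0.4977, 0.2544, 0.2095]
tcp_rot: [2.346, -2.089, -0.0]
contact_force: [-0.8, -1.1, 0.9]
gripper_width: 0.0131
```

arm_command:
  moves:
    - [[1,0,0,-0.0003,0,0,0],[1,0,0,-0.0003,0,0,0],[1,0,0,-0.0003,0,0,0],[1,0,0,-0.0003,0,0,0],[1,0,0,-0.0003,0,0,0],[1,0,0,0,0,0,0],[1,0,0,0,0,0,0],[1,0,0,0,0,0,0],[1,0,0,0,0,0,0],[1,0,0,0,0,0,0]]

```text
t: 28.05
ee_pos: [0.4979, 0.2544, 0.2085]
tcp_rot: [-2.345, 2.089, -0.0]
contact_force: [-0.6, -1.4, 5.6]
gripper_width: 0.0124
```

```bash
python3 - <<'E'
from h import *
o=st()
E
```

```text
t 28.05 p [0.4979 0.2544 0.2085] xyaw -83.39 z [ 5.e-04  2.e-04 -1.e+00] F [-0.62 -1.45  5.56] M [-0.45  0.47  0.08] w 0.0124 q [-0.3   0.51 -0.32  1.81  0.21  0.86 -2.18]
```

arm_command:
  moves:
    - [[1,0,0,-0.0003,0,0,0],[1,0,0,-0.0003,0,0,0],[1,0,0,-0.0002,0,0,0],[1,0,0,0,0,0,0],[1,0,0,0,0,0,0],[1,0,0,0,0,0,0],[1,0,0,0,0,0,0],[1,0,0,0,0,0,0],[1,0,0,0,0,0,0],[1,0,0,0,0,0,0]]

```text
t: 29.05
ee_pos: [0.498, 0.2545, 0.2084]
tcp_rot: [-2.345, 2.089, -0.001]
contact_force: [-2.4, -1.1, 11.9]
gripper_width: 0.0132
```

```bash
python3 - <<'E'
from h import *
o=st()
E
```

```text
t 29.05 p [0.498  0.2545 0.2084] xyaw -83.39 z [ 1.5e-03  5.0e-04 -1.0e+00] F [-2.44 -1.06 11.92] M [-0.62  0.77 -0.01] w 0.0132 q [-0.3   0.51 -0.32  1.81  0.21  0.85 -2.18]
```

The force climbs to 12 N with no further motion at z 0.2084 (predicted bottom 0.2086), so this is the hard stop. One small extra press to confirm, then I relieve the load and release.

arm_command:
  moves:
    - [[1,0,0,-0.0003,0,0,0],[1,0,0,-0.0002,0,0,0],[1,0,0,0,0,0,0],[1,0,0,0,0,0,0],[1,0,0,0,0,0,0],[1,0,0,0,0,0,0],[1,0,0,0,0,0,0],[1,0,0,0,0,0,0],[1,0,0,0,0,0,0],[1,0,0,0,0,0,0]]

```text
t: 30.05
ee_pos: [0.4981, 0.2546, 0.2083]
tcp_rot: [-2.344, 2.089, -0.002]
contact_force: [-3.6, -1.6, 16.2]
gripper_width: 0.0127
```

```bash
python3 - <<'E'
from h import *
o=st()
E
```

```text
t 30.05 p [0.4981 0.2546 0.2083] xyaw -83.39 z [ 1.9e-03  6.0e-04 -1.0e+00] F [-3.62 -1.56 16.16] M [-0.77  0.98  0.01] w 0.0127 q [-0.3   0.51 -0.32  1.81  0.21  0.85 -2.18]
```

arm_command:
  moves:
    - [[1,0,0,0.0005,0,0,0],[1,0,0,0.0004,0,0,0],[1,0,0,0,0,0,0],[1,0,0,0,0,0,0],[0.8,0,0,0,0,0,0],[0.75,0,0,0,0,0,0],[0.7,0,0,0,0,0,0],[0.5,0,0,0,0,0,0],[0.3,0,0,0,0,0,0],[0,0,0,0,0,0,0]]

```text
t: 31.05
ee_pos: [0.4977, 0.2544, 0.2076]
tcp_rot: [2.346, -2.09, -0.0]
contact_force: [1.1, -0.3, 0.0]
gripper_width: 0.0683
```

arm_command:
  moves:
    - [[0,0,0,0,0,0,0],[0,0,0,0,0,0,0],[0,0,0,0.005,0,0,0],[0,0,0,0.015,0,0,0],[0,0,0,0.025,0,0,0],[0,0,0,0.03,0,0,0],[0,0,0,0.025,0,0,0],[0,0,0,0.015,0,0,0],[0,0,0,0.005,0,0,0],[0,0,0,0,0,0,0]]

```text
t: 32.05
ee_pos: [0.4978, 0.2544, 0.3282]
tcp_rot: [-2.345, 2.089, -0.001]
contact_force: [0.4, 0.5, 0.5]
gripper_width: 0.0853
```

```bash
python3 - <<'E'
from h import *
o=st()
t=snap("side","s11");c=t["frame"][120:275,230:390];c=cv2.resize(c,None,fx=4,fy=3.8,interpolation=cv2.INTER_CUBIC);cv2.imwrite("pics/s11d.png",c)
s=snap("wrist","w11");c=s["frame"][130:280,240:390];P=pts(s)
c=cv2.resize(c,None,fx=4,fy=4,interpolation=cv2.INTER_CUBIC);cv2.imwrite("pics/w11d.png",c)
Z=P[...,2];m=(Z>0.15)&(Z<0.18);m[:,:285]=0;m[:,350:]=0;m[300:]=0
print(m.sum(),np.percentile(Z[m],[5,50,95]),np.median(P[m],0))
E
```

```text
t 32.05 p [0.4978 0.2544 0.3282] xyaw -83.39 z [ 1.1e-03  5.0e-04 -1.0e+00] F [0.43 0.47 0.53] M [ 0.03 -0.01 -0.01] w 0.0853 q [-0.28  0.39 -0.35  1.64  0.15  1.14 -2.12]
331 [0.15299742 0.16528675 0.166524  ] [0.49945636 0.2563274  0.16528675]
```

View pics/s11d.png

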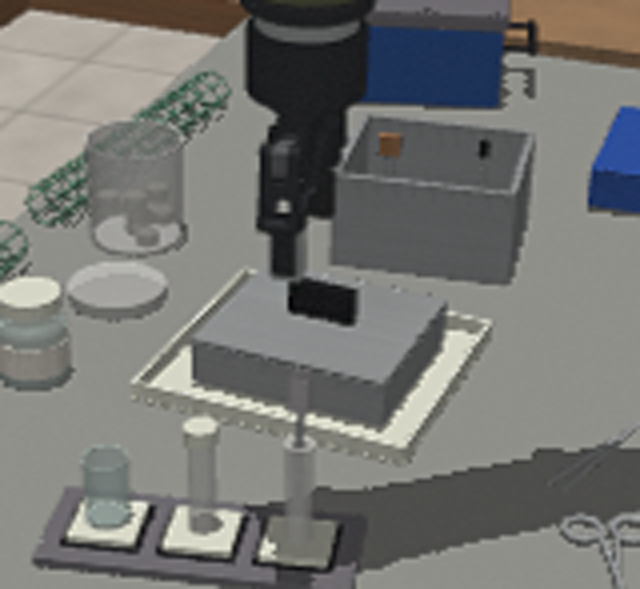

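View pics/w11d.png

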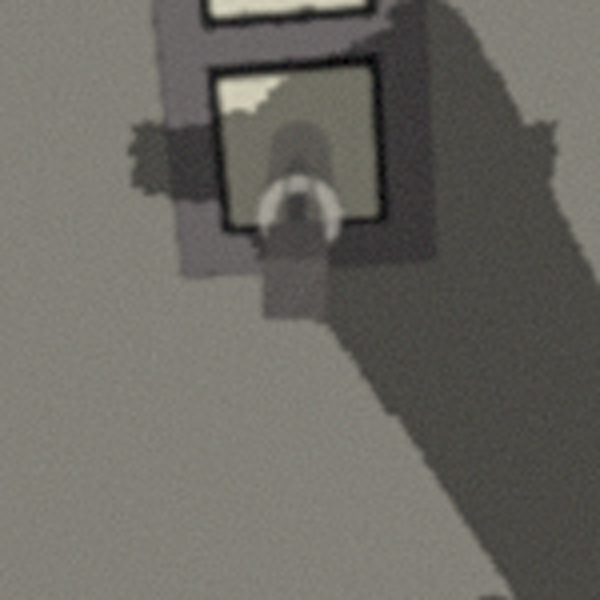

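The rod stands upright in the open column with its handle top at z ≈ 0.165. That is exactly what a frit on the stop gives (0.040 + 0.125). The cover is flat in the tray and the spatula and probe are still in the box. I hand in.

```bash
python3 - <<'E'
from h import *
from plant import arm
print(arm.finish_job()); 
E
```

```text
the job is handed in; nothing more can be done
None
```

The job is handed in at about 32 s of the 72 s allowed. The cover is in the tray, and the packing rod stands in the open column with the frit pushed to the bottom.

- **Cover:** I lifted it 80 mm straight up and set it down near the middle of the tray. The pictures show it right way up and flat. Contact force at touchdown was about 7 N.
- **Rod and frit:** The rod met a hard stop at tool height 0.2084 m, against 0.2086 m predicted for the frit on the stop. Force rose to 16 N there with no further travel. After release, the handle top measured z ≈ 0.165 m; 0.165 m is expected with the frit fully down.
- **Other things:** In the last side view the spatula and probe are still in the box, and what it shows of the rack, glassware and blue look-alike looks unmoved. I took no final top view, so the marker and tape were not checked again.
- **Disagreements:** The three views of the column mouth differed by 2 to 4 mm in y, so I corrected the position under the wrist camera before inserting the rod. While I pushed, the force reading swung between about 0 and 3 N. I relied on the stop position and the final handle height instead; the frit itself was hidden under the rod in the final pictures.

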